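# Transfer vacuum fittings to the assembly rack in reverse order

## Task

Move the four capped vacuum fittings from the wooden delivery rack into the black assembly rack, one to a pocket and in reverse order: the fitting that stands nearest the white-striped end of the delivery rack goes into the pocket farthest from the white-striped end of the assembly rack, and so on down the row. Set each one down upright and flat on its pocket floor, without dropping it, and leave all four standing there released; the coloured pads stay behind and show where each fitting stood.

Things in the scene. Friction and masses are not known exactly. Their poses are not given: they have to be found in the camera images.
- red_fitting: Loose upright stainless-steel vacuum fitting with a red plastic protective cap on top; 72 mm tall, 0.17 to 0.34 kg. Origin: centre of its underside, z up along its axis; round, so its yaw means nothing. From the underside up: foot flange 44 mm diameter to 8 mm, tube 30 mm diameter to 42 mm, cap 42 mm diameter from 46 to 72 mm (the place to grip, across the cap). Starts standing on the pad of its own colour.
- yellow_fitting: Loose upright stainless-steel vacuum fitting with a yellow plastic protective cap on top; 72 mm tall, 0.17 to 0.34 kg. Origin: centre of its underside, z up along its axis; round, so its yaw means nothing. From the underside up: foot flange 44 mm diameter to 8 mm, tube 30 mm diameter to 42 mm, cap 42 mm diameter from 46 to 72 mm (the place to grip, across the cap). Starts standing on the pad of its own colour.
- blue_fitting: Loose upright stainless-steel vacuum fitting with a blue plastic protective cap on top; 72 mm tall, 0.17 to 0.34 kg. Origin: centre of its underside, z up along its axis; round, so its yaw means nothing. From the underside up: foot flange 44 mm diameter to 8 mm, tube 30 mm diameter to 42 mm, cap 42 mm diameter from 46 to 72 mm (the place to grip, across the cap). Starts standing on the pad of its own colour.
- green_fitting: Loose upright stainless-steel vacuum fitting with a green plastic protective cap on top; 72 mm tall, 0.17 to 0.34 kg. Origin: centre of its underside, z up along its axis; round, so its yaw means nothing. From the underside up: foot flange 44 mm diameter to 8 mm, tube 30 mm diameter to 42 mm, cap 42 mm diameter from 46 to 72 mm (the place to grip, across the cap). Starts standing on the pad of its own colour.
- red_pad: Fixed flat red disc, 58 mm diameter, 4 mm thick, on the delivery rack's deck; it stays there and shows where the red fitting stood. Origin: centre of its underside.
- yellow_pad: Fixed flat yellow disc, 58 mm diameter, 4 mm thick, on the delivery rack's deck; it stays there and shows where the yellow fitting stood. Origin: centre of its underside.
- blue_pad: Fixed flat blue disc, 58 mm diameter, 4 mm thick, on the delivery rack's deck; it stays there and shows where the blue fitting stood. Origin: centre of its underside.
- green_pad: Fixed flat green disc, 58 mm diameter, 4 mm thick, on the delivery rack's deck; it stays there and shows where the green fitting stood. Origin: centre of its underside.
- delivery_rack: Fixed delivery rack: flat wooden plank 300 x 90 x 12 mm, a 10 mm high block across each end, pads in a row on its deck (z = 12 mm). Origin: centre of its underside; x axis along the row, towards the end with the white stripe (a 22 mm bar). Places at x = +105, +35, -35, -105 mm, y = 0, pads in any order. Stands left or right of the middle, stripe away from the robot, turned up to 0.4 rad.
- assembly_rack: Fixed black assembly rack, 300 x 90 mm, four open pockets in a row. Origin: centre of its underside; x axis along the row, towards the end with the white stripe (a 22 mm bar). Pocket centres at x = +105, +35, -35, -105 mm, y = 0; each 64 x 64 mm inside, floor at z = 12 mm, aluminium ribs 6 mm thick up to z = 22 mm. On the other side from the delivery rack, stripe away from the robot, turned up to 0.4 rad.
There are look-alikes about, which are no part of the job. Leave any purple look-alike of the yellow_fitting alone. What is shaped like the green_fitting but orange is not meant.

How it is judged:
By the outcome, as a careful person would: the job done as asked, in the order asked, and still so for the second after the job is handed in, with the robot touching nothing.
It also fails if it takes over 115 s, if anything falls off the work surface, if the arm or the gripper's body presses on something with over 40 N, if the wrist force passes 120 N, or if a joint passes its speed limit or range.

## Robot

A 6-joint arm with a two-finger parallel gripper is mounted at the origin on the work surface. World frame = base frame: x ahead of the robot, y to its left, z up, the work surface at z = 0. Lengths are in mm, angles in degrees, forces in N, time in s.
With the tool pointing down it reaches from about 300 to 750 mm from the base axis. Payload 8.5 kg.
Tool frame: the origin (TCP) lies between the finger pads; the fingertips stand 25 mm ahead of it and the grasp point (between the pads) lies 6 mm ahead of it; z points along the fingers, x is the direction in which the jaws open and shut, and the axes are right-handed (so a half turn about z gives the same grasp; the last joint's range is limited). The gripper opens to 88 mm and grips with 3 to 60 N. Pads are 18 mm wide; open, the fingers measure 123 mm over their backs; the gripper's body (75 mm by 187 mm) begins 45 mm behind the grasp point.
Start: joints at [60.258, 21.807, 74.336, -0, 83.858, -12.336], TCP at [164.523, 524.798, 263.748] pointing down, gripper open.
Joint ranges: [-178.18, 178.18], [-50.72, 133.34], [12.68, 142.11], [-81.47, 261.47], [9.98, 163.14], [-165.26, 165.26]. Speed limits (degrees/s): [136.94, 136.94, 180, 180, 180, 180].

## Interface

Orientations are given as [roll, pitch, yaw] about the fixed x, y, z axes, in that order (R = Rz(yaw) Ry(pitch) Rx(roll)).
In Python, from rig import * gives the robot as it stands.
- The arm moves only by the shell command python3 -m pendant 'ROWS' [FORCE]. ROWS is JSON, a list of rows, each a list of 3 entries, a list of its own where there are three numbers: the shift along the tool's x, y, z scaled (see below), then the turn, a rotation vector about the tool's x, y, z scaled (see below), then the gripper's target within -1 to 1 (shut at 1, half-way at 0, fully open at -1). In form: [[[tx, ty, tz], [wx, wy, wz], fingers], ...]. A call has 1 to 10 rows; each row shifts and turns the pose as measured when the row begins, along the tool's axes as they then stand; what a row does not reach is not made up. The controller multiplies each number of a shift by 0.5 m and each number of a turn by 120 degrees. A row lasts 1/12 s, in which the tool goes at most 41.7 mm and 7.16 degrees, less where a joint would pass 70% of its speed; a pose out of reach is approached as far as the arm can. A call with a number of a shift or a turn outside -1 to 1 is refused whole. A call with a gripper value outside its range is refused whole. The fingers move at their own pace and stop on an object; FORCE is the grip in N (left out, the last holds). Time passes only in rows, so rows that do not move let the fingers close. It gives the time, the measured TCP pose, the force and the opening at its end, in the units of the state.
- get_obs(): the state, without advancing time (a new reading comes with each control period).
- snapshot(name): name is "scene" or "top" or "wrist"; returns (picture, depth): 400x640x3 uint8, red, green, blue; 400x640 float32, mm along the optical axis (not along the pixel's ray), 0 where there is no reading.
- get_calibration(name): a dict with "fx", "fy", "cx", "cy" (pixels), "R" (3x3) and "t" (3): a world point X has camera coordinates R X + t. Camera axes: x right, y down, z forward; pixel columns grow to the right and rows downward; lengths in mm; the calibration is good to about 2 mm. The wrist camera is an equidistant fisheye: a pixel r from the principal point sees the ray r / f radians off the axis. A picture is of the moment at which its call begins: read the wrist's pose just before it. get_calibration takes no time and is no camera call; for the wrist camera it gives the pose at the moment of the call.
- hand_in(): hands the job in, once; it reports no verdict.
The state is a dict: "t": time; "joints": joint angles; "qvel": joint speeds; "joint_efforts": joint torques, N m; "eef_pos": TCP position; "tool_rot": TCP orientation; "contact_force": force on the tool from outside, world axes, zero at the start; "torque": the same for the moment, N m; "finger_gap": finger opening in mm.
Only numpy, scipy, OpenCV 4.12 (cv2) and the standard library are available. Lean on these libraries where they do the work, as an engineer would, in place of code of your own. Each camera call takes 0.05 s, during which the arm holds its last target.

## Working session

There is one attempt and no reset: what is moved stays moved. The work goes in short steps, Python scripts to look and compute and a shell command to move; the robot and the scene stay as the last step left them, time stands still between calls to the robot, and variables do not carry over. Pictures are saved under pics/ and viewed, and the job is handed in when it is done.

```bash
ls; mkdir -p pics; python3 - <<'E'
from rig import *
import cv2
print(get_obs())
for n in ("scene","top"):
    p,d=snapshot(n); cv2.imwrite(f"pics/{n}0.png",p[:,:,::-1]); 
    import numpy as np
    np.savez(f"{n}0.npz",p=p,d=d); c=get_calibration(n); print(n,c)
E
```

```text
pics
{'t': 0.0, 'joints': array([ 6.02593003e+01,  2.18404137e+01,  7.43843501e+01,  5.66945047e-04,
        8.38550255e+01, -1.23365187e+01]), 'qvel': array([-0.07866958,  0.00430078,  0.05012716, -0.01115738, -0.03893859,
        0.00726711]), 'joint_efforts': array([ 7.08431198e-04, -4.37938786e+01, -2.24551052e+01,  7.13426038e-02,
        3.52991628e-02, -9.20965363e-05]), 'eef_pos': array([164.39933233, 524.61111809, 263.14550673]), 'tool_rot': array([-1.79982402e+02,  7.78265206e-02,  7.25957698e+01]), 'contact_force': array([-0.49490384, -0.63711087, -0.76610918]), 'torque': array([ 0.0200418 , -0.00887341,  0.01604689]), 'finger_gap': 88.07755106731634}
scene {'fx': 488.2152839663208, 'fy': 488.2152839663208, 'cx': 313.6881290483166, 'cy': 200.23164465484913, 'R': array([[-0.83673861,  0.54756388,  0.00650319],
       [ 0.40657732,  0.62916318, -0.66245647],
       [-0.3668288 , -0.55165886, -0.74907218]]), 't': array([ 402.91640027, -181.61421003, 1273.2420608 ])}
top {'fx': 519.7382683269481, 'fy': 519.7382683269481, 'cx': 315.3292270370537, 'cy': 199.3422365312468, 'R': array([[ 0.01535323, -0.99985227,  0.00772764],
       [-0.99609832, -0.0159664 , -0.08679402],
       [ 0.08690459, -0.00636492, -0.99619631]]), 't': array([  31.13552272,  476.55566483, 1112.33380342])}
```

View pics/scene0.png

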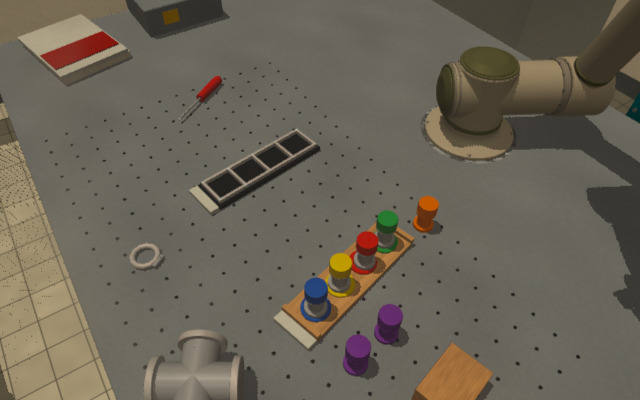

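View pics/top0.png

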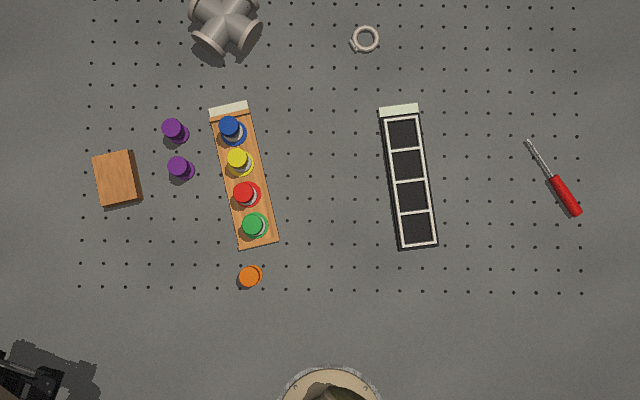

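Scene picture: from the stripe, the delivery rack (left, y>0) holds blue (232,127), yellow (239,158), red (245,193) and green (254,225) in the top view. The look-alikes are purple at (174,130) and (180,167), and orange at (250,276). They stand off the rack and will be left alone. The assembly rack is at about (408,180), with its stripe at the top. Next I'll measure.

```bash
cat > h.py <<'E'
import numpy as np, cv2
from rig import *
def world(c,d):
    v,u=np.mgrid[:d.shape[0],:d.shape[1]]
    P=np.stack([(u-c['cx'])/c['fx']*d,(v-c['cy'])/c['fy']*d,d],-1)
    return (P-c['t'])@c['R']
def plane(c,u,v,z):
    r=c['R'].T@np.array([(u-c['cx'])/c['fx'],(v-c['cy'])/c['fy'],1]); o=-c['R'].T@c['t']
    return o+r*(z-o[2])/r[2]
HUE={'red':(175,5),'yellow':(22,35),'blue':(100,125),'green':(50,80),'orange':(7,17),'purple':(135,160)}
def cmask(p,n):
    h=cv2.cvtColor(p,cv2.COLOR_RGB2HSV); H,S,V=h[...,0],h[...,1],h[...,2]
    a,b=HUE[n]; m=(H>=a)&(H<=b) if a<b else (H>=a)|(H<=b)
    return m&(S>130)&(V>50)
E
python3 - <<'E'
from h import *
for n in ('top','scene'):
    f=np.load(n+'0.npz');p,d=f['p'],f['d'];c=get_calibration(n);W=world(c,d)
    for k in ('blue','yellow','red','green'):
        m=cmask(p,k)&(W[...,2]>30)&(d>0)&(W[...,0]>250)&(W[...,1]>0)
        z=W[...,2][m]; zt=np.percentile(z,90) if m.any() else 0
        mt=(m&(abs(W[...,2]-zt)<5)).astype(np.uint8)
        num,l,s,ce=cv2.connectedComponentsWithStats(mt); i=1+np.argmax(s[1:,4]); 
        cs,_=cv2.findContours((l==i).astype(np.uint8),0,2); (u,v),r=cv2.minEnclosingCircle(max(cs,key=cv2.contourArea))
        print(n,k,m.sum(),'ztop',round(zt,1),'area',s[i,4],'px',np.round(ce[i],1),'circ',np.round((u,v,r),1),'plane',np.round(plane(c,*ce[i],88),1),'W',np.round(W[l==i].mean(0),1), 'ext',np.round(np.ptp(W[l==i],0)))
# assembly ribs in top view: bright aluminium
f=np.load('top0.npz');p,d=f['p'],f['d'];c=get_calibration('top');W=world(c,d)
g=cv2.cvtColor(p,cv2.COLOR_RGB2GRAY)
roi=np.zeros_like(g);roi[95:260,365:450]=1
dark=((g<55)&(roi>0)).astype(np.uint8)
num,l,s,ce=cv2.connectedComponentsWithStats(dark)
for i in range(1,num):
    if s[i,4]>200: print('dark',s[i],ce[i],np.median(W[l==i],0))
cv2.imwrite('pics/crop1.png',cv2.resize(p[90:260,200:450,::-1],None,fx=3.2,fy=3.2,interpolation=2))
E
```

```text
top blue 299 ztop 89.3 area 280 px [228. 125.] circ [228.  125.3   9.7] plane [621.9 222.4  88. ] W [622.1 222.5  87.3] ext [39. 38.  9.]
top yellow 310 ztop 89.3 area 278 px [236.5 157.1] circ [236.4 157.    9.8] plane [554.9 202.9  88. ] W [555.1 203.1  87.2] ext [38. 40.  8.]
top red 322 ztop 89.4 area 275 px [242.5 192.1] circ [242.5 192.1  10. ] plane [482.7 188.5  88. ] W [482.8 188.6  87.3] ext [39. 39.  8.]
top green 311 ztop 89.5 area 276 px [251.4 224.3] circ [251.6 224.5  10. ] plane [416.9 168.7  88. ] W [417.  168.8  87.5] ext [39. 39.  9.]
scene blue 359 ztop 90.0 area 358 px [315.5 287.6] circ [315.5 288.   11.2] plane [623.7 221.8  88. ] W [623.7 221.9  88.3] ext [40. 40.  8.]
scene yellow 456 ztop 89.5 area 344 px [340.  262.5] circ [340.  263.   11.2] plane [557.1 202.2  88. ] W [557.  202.1  88. ] ext [40. 41.  7.]
scene red 437 ztop 89.6 area 311 px [367.  240.3] circ [366.9 240.2  10.8] plane [484.8 188.7  88. ] W [484.8 188.6  88. ] ext [40. 41.  7.]
scene green 340 ztop 89.6 area 267 px [387.3 218.8] circ [387.1 219.4  10.1] plane [419.4 168.5  88. ] W [419.3 168.4  88. ] ext [42. 40.  7.]
dark [379 113  60 138 631] [397.56576862 191.977813  ] [ 484.99522304 -132.715543      9.52248299]
dark [387 119  32  30 412] [402.30097087 133.41747573] [ 626.61331591 -152.13972709   10.48698913]
dark [392 150  31  30 492] [406.89227642 164.31097561] [ 558.13327599 -163.42717366   10.35347285]
dark [396 181  32  31 588] [411.75680272 195.91666667] [ 487.59339023 -174.23818507   10.45848832]
dark [401 212  32  32 628] [416.63694268 227.61464968] [ 417.50031499 -185.01532775   10.40660553]
```

View pics/crop1.png

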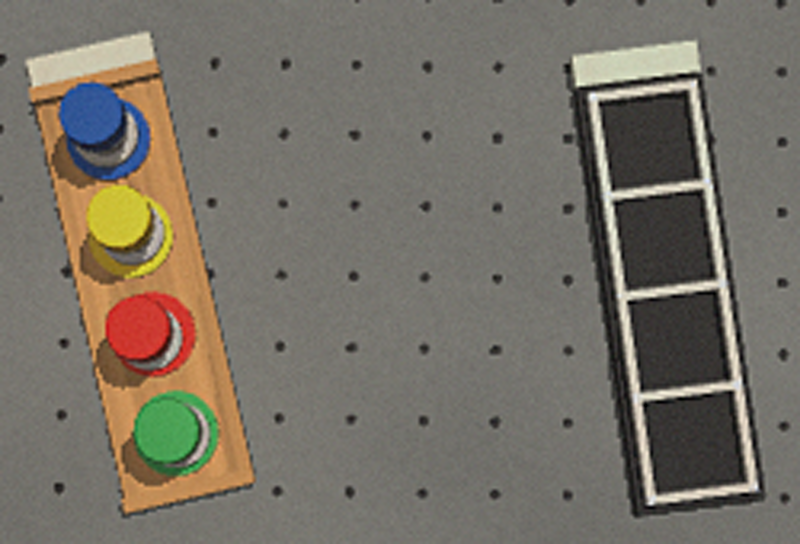

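The order is clear: blue, yellow, red, green from the stripe. So green goes to pocket +105, red to +35, yellow to -35 and blue to -105. Next I'll refine the assembly rack from the rib outline in both views.

```bash
cat >> h.py <<'E'
def ribs(n,p,c,roi):
    """centre+yaw from the aluminium frame outline at z=22, and pocket centres at z=22 from hole corners"""
    g=cv2.cvtColor(p,cv2.COLOR_RGB2GRAY); u0,v0,u1,v1=roi
    m=np.zeros_like(g); m[v0:v1,u0:u1]=(g[v0:v1,u0:u1]>130)
    return m
E
python3 - <<'E'
from h import *
for n,roi in (('top',(365,95,450,260)),('scene',(180,120,330,215))):
    f=np.load(n+'0.npz');p=f['p'];c=get_calibration(n)
    g=cv2.cvtColor(p,cv2.COLOR_RGB2GRAY);u0,v0,u1,v1=roi
    m=np.zeros_like(g); th=cv2.threshold(np.ascontiguousarray(g[v0:v1,u0:u1]),0,255,cv2.THRESH_OTSU)[0]
    m[v0:v1,u0:u1]=g[v0:v1,u0:u1]>150
    # holes in rib frame = pockets
    cs,h=cv2.findContours(m,cv2.RETR_CCOMP,cv2.CHAIN_APPROX_NONE)
    for cc,hh in zip(cs,h[0]):
        if hh[3]<0 : continue
        if cv2.contourArea(cc)<150: continue
        P=np.array([plane(c,*q[0],22)[:2] for q in cc],np.float32)
        (ce,sz,an)=cv2.minAreaRect(P); print(n,'hole',np.round(ce,1),np.round(sz,1),round(an,1))
    print(n,th)
E
```

```text
top hole [ 417.5 -182.5] [68.6 69.1] 8.5
top hole [ 486.5 -172.5] [68.9 68.8] 8.1
top hole [ 555.6 -161.9] [68.9 68.2] 8.8
top hole [ 624.8 -152.2] [69.  68.8] 8.2
top 89.0
scene 74.0
```

```bash
cat > go.py <<'E'
# prints how far to go (tool units) to target x y z yaw
import sys
from h import *
from scipy.spatial.transform import Rotation as R
o=get_obs(); T=np.array([float(a) for a in sys.argv[1:4]]); yaw=float(sys.argv[4]) if len(sys.argv)>4 else 102
Rc=R.from_euler('xyz',o['tool_rot'],degrees=True); Rt=R.from_euler('xyz',[180,0,yaw],degrees=True)
d=T-o['eef_pos']; dt=Rc.inv().apply(d); rv=(Rc.inv()*Rt).as_rotvec(degrees=True)
print('t',round(o['t'],2),'pos',np.round(o['eef_pos'],1),'rot',np.round(o['tool_rot'],2),'F',np.round(o['contact_force'],1),'gap',round(o['finger_gap'],1))
print('total shift mm',np.round(dt,1),' units',np.round(dt/500,4),' turn deg',np.round(rv,2),' units',np.round(rv/120,4))
E
python3 go.py 418.2 168.6 200
```

```text
t 0.1 pos [164.4 524.6 263.2] rot [-1.7998e+02  7.0000e-02  7.2590e+01] F [-0.6 -0.3  0.6] gap 88.3
total shift mm [-263.7  348.7   63.4]  units [-0.5275  0.6973  0.1269]  turn deg [ -0.03   0.06 -29.41]  units [-0.0003  0.0005 -0.2451]
```

```bash
python3 -m pendant '[[[0,0,0],[0,0,-0.05],-1],[[0,0,0],[0,0,-0.05],-1],[[0,0,0],[0,0,-0.05],-1],[[0,0,0],[0,0,-0.05],-1],[[0,0,0],[0,0,-0.045],-1],[[0,0,0],[0,0,0],-1]]'; python3 go.py 418.2 168.6 200
```

```text
t: 0.6
eef_pos: [164.0, 523.9, 260.9]
tool_rot: [-179.7, 0.3, 103.4]
contact_force: [-1.2, 0.3, -0.4]
finger_gap: 88.0
t 0.6 pos [164.  523.9 260.9] rot [-179.74    0.28  103.36] F [-1.2  0.3 -0.4] gap 88.0
total shift mm [-404.1  165.5   62.1]  units [-0.8083  0.331   0.1243]  turn deg [-0.26  0.28  1.36]  units [-0.0021  0.0023  0.0114]
```

```bash
python3 -m pendant '[[[-0.03,0.012,0.004],[0,0,0],-1],[[-0.055,0.023,0.008],[0,0,0],-1],[[-0.065,0.027,0.01],[0,0,0],-1],[[-0.065,0.027,0.01],[0,0,0],-1],[[-0.065,0.027,0.01],[0,0,0],-1],[[-0.065,0.027,0.01],[0,0,0],-1],[[-0.065,0.027,0.01],[0,0,0],-1],[[-0.065,0.027,0.01],[0,0,0],-1],[[-0.065,0.027,0.01],[0,0,0],-1],[[-0.065,0.027,0.01],[0,0,0],-1]]'; python3 go.py 418.2 168.6 200
```

```text
t: 1.43
eef_pos: [355.3, 248.5, 212.5]
tool_rot: [-179.7, 0.2, 102.1]
contact_force: [0.7, 0.9, 0.9]
finger_gap: 87.8
t 1.43 pos [355.3 248.5 212.5] rot [-179.71    0.22  102.12] F [0.7 0.9 0.9] gap 87.8
total shift mm [-91.3  44.8  12.6]  units [-0.1825  0.0896  0.0252]  turn deg [-0.29  0.22  0.12]  units [-0.0024  0.0018  0.001 ]
```

```bash
python3 -m pendant '[[[-0.065,0.03,0.008],[0,0,0],-1],[[-0.06,0.03,0.008],[0,0,0],-1],[[-0.035,0.018,0.005],[0,0,0],-1],[[-0.015,0.008,0.003],[0,0,0],-1],[[0,0,0],[-0.002,0.002,0],-1],[[0,0,0],[0,0,0],-1]]'; python3 go.py 418.2 168.6 200
```

```text
t: 1.93
eef_pos: [419.7, 162.7, 198.6]
tool_rot: [-179.8, -0.0, 100.7]
contact_force: [0.1, 0.8, -0.1]
finger_gap: 88.0
t 1.93 pos [419.7 162.7 198.6] rot [-1.7984e+02 -2.0000e-02  1.0068e+02] F [ 0.1  0.8 -0.1] gap 88.0
total shift mm [ 6.1 -0.4 -1.4]  units [ 0.0121 -0.0008 -0.0027]  turn deg [-0.16 -0.02 -1.32]  units [-0.0013 -0.0002 -0.011 ]
```

```bash
python3 -m pendant '[[[0.01,0,-0.002],[0,0,-0.01],-1],[[0.002,0,0],[0,0,0],-1],[[0,0,0],[0,0,0],-1]]'; python3 - <<'E'
from h import *
c=get_calibration('wrist');p,d=snapshot('wrist');cv2.imwrite('pics/w1.png',p[:,:,::-1])
def wpl(c,u,v,z):
    x,y=(u-c['cx'])/c['fx'],(v-c['cy'])/c['fy'];t=np.hypot(x,y);r=np.array([np.sin(t)*x/t,np.sin(t)*y/t,np.cos(t)])
    r=c['R'].T@r;o=-c['R'].T@c['t'];return o+r*(z-o[2])/r[2]
for k in ('green','red'):
    m=cmask(p,k).astype(np.uint8)
    num,l,s,ce=cv2.connectedComponentsWithStats(m)
    for i in range(1,num):
        if s[i,4]>300: print(k,s[i],ce[i],wpl(c,*ce[i],88), [np.round(wpl(c,u,v,88),1) for u,v in ((s[i,0],ce[i,1]),(s[i,0]+s[i,2],ce[i,1]))])
E
python3 go.py 418.2 168.6 81
```

```text
t: 2.18
eef_pos: [416.5, 171.7, 200.1]
tool_rot: [-179.8, -0.1, 102.1]
contact_force: [0.1, 0.2, -0.3]
finger_gap: 88.0
green [289 174  51  48 516] [306.51550388 193.66860465] [409.60537657 159.7311291   88.        ] [array([412.5, 146.3,  88. ]), array([404.1, 185.3,  88. ])]
red [ 294  225   52   65 2093] [320.37123746 264.73913043] [468.05372529 183.40523224  88.        ] [array([472.9, 161.6,  88. ]), array([463.6, 204.7,  88. ])]
t 2.23 pos [416.5 171.7 200.1] rot [-1.7984e+02 -7.0000e-02  1.0210e+02] F [0.5 0.5 1. ] gap 88.0
total shift mm [ -3.5   1.4 119.1]  units [-0.007   0.0027  0.2382]  turn deg [-0.16 -0.07  0.1 ]  units [-0.0014 -0.0006  0.0008]
```

View pics/w1.png

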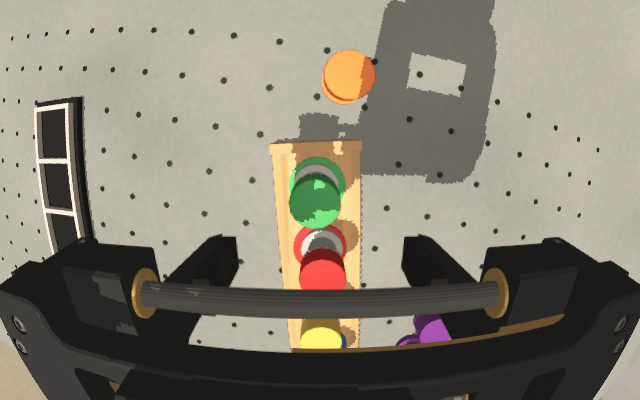

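Wrist view: the green cap is at (316,203) and red at (322,270). Orange at (350,77) is off the rack beyond its unstriped end. Green is the last on the rack, so it is the right one. I'll cross-check its position from the cap circle.

```bash
python3 - <<'E'
from h import *
c=get_calibration('wrist')
def wpl(c,u,v,z):
    x,y=(u-c['cx'])/c['fx'],(v-c['cy'])/c['fy'];t=np.hypot(x,y);r=np.array([np.sin(t)*x/t,np.sin(t)*y/t,np.cos(t)])
    r=c['R'].T@r;o=-c['R'].T@c['t'];return o+r*(z-o[2])/r[2]
for q in ((316,203),(322,270)): print(np.round(wpl(c,*q,88),1))
p=cv2.imread('pics/w1.png');cv2.imwrite('pics/w1c.png',cv2.resize(p[40:300,230:430],None,fx=2.3,fy=2.3))
E
```

```text
[415.5 168.5  88. ]
[472.8 185.9  88. ]
```

View pics/w1c.png

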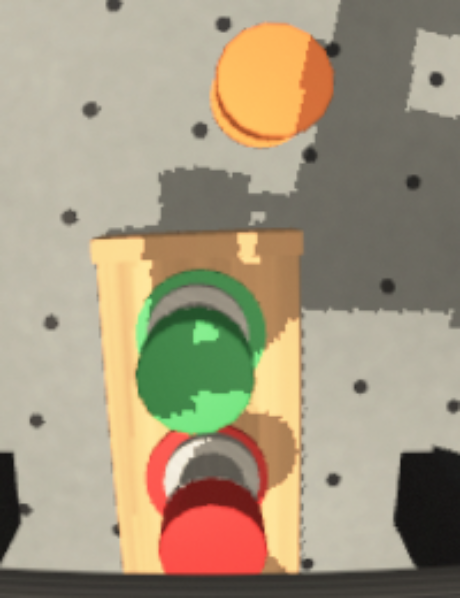

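The crop confirms green on the rack, with orange separate from it. All three views agree on green at about (417,168.5). Descending.

```bash
python3 -m pendant '[[[-0.006,0.002,0.02],[-0.001,0,0],-1],[[0,0,0.04],[0,0,0],-1],[[0,0,0.04],[0,0,0],-1],[[0,0,0.04],[0,0,0],-1],[[0,0,0.03],[0,0,0],-1],[[0,0,0.015],[0,0,0],-1],[[0,0,0],[0,0,0],-1]]'; python3 go.py 417.5 168.5 81
```

```text
t: 2.82
eef_pos: [417.0, 173.5, 106.4]
tool_rot: [179.7, -0.0, 102.5]
contact_force: [0.2, -0.5, -0.7]
finger_gap: 88.2
t 2.82 pos [417.  173.5 106.4] rot [ 1.7966e+02 -5.0000e-02  1.0252e+02] F [ 0.2 -0.5 -0.7] gap 88.2
total shift mm [-5.  -0.8 25.4]  units [-0.0099 -0.0015  0.0507]  turn deg [ 0.34 -0.05  0.52]  units [ 0.0029 -0.0004  0.0043]
```

```bash
python3 -m pendant '[[[-0.008,-0.001,0.03],[0.002,0,0.003],-1],[[0,0,0.02],[0,0,0],-1],[[0,0,0],[0,0,0],-1],[[0,0,0],[0,0,0],-1]]'; python3 go.py 417.5 168.5 81
```

```text
t: 3.15
eef_pos: [418.5, 170.7, 83.2]
tool_rot: [179.7, -0.0, 102.3]
contact_force: [-0.7, -0.1, -0.2]
finger_gap: 88.1
t 3.15 pos [418.5 170.7  83.2] rot [ 1.7968e+02 -3.0000e-02  1.0227e+02] F [-0.7 -0.1 -0.2] gap 88.1
total shift mm [-2.  -1.4  2.2]  units [-0.004  -0.0029  0.0045]  turn deg [ 0.32 -0.03  0.27]  units [ 0.0027 -0.0003  0.0022]
```

```bash
python3 -m pendant '[[[-0.004,-0.002,0.004],[0.002,0,0.002],-1],[[0,0,0],[0,0,0],1],[[0,0,0],[0,0,0],1],[[0,0,0],[0,0,0],1],[[0,0,0],[0,0,0],1],[[0,0,0],[0,0,0],1],[[0,0,0],[0,0,0],1],[[0,0,0],[0,0,0],1]]' 30; python3 go.py 417.5 168.5 81
```

```text
t: 3.82
eef_pos: [419.2, 169.0, 84.7]
tool_rot: [179.6, -0.0, 102.0]
contact_force: [0.5, -0.2, 0.2]
finger_gap: 44.0
t 3.82 pos [419.2 169.   84.7] rot [179.59  -0.   102.04] F [ 0.5 -0.2  0.2] gap 44.0
total shift mm [-0.1 -1.8  3.6]  units [-0.0002 -0.0036  0.0073]  turn deg [ 0.41 -0.    0.04]  units [ 0.0035 -0.      0.0004]
```

```bash
python3 -m pendant '[[[0,0,0],[0,0,0],1],[[0,0,0],[0,0,0],1],[[0,0,0],[0,0,0],1]]'; python3 -m pendant '[[[0,0,-0.01],[0,0,0],1],[[0,0,-0.03],[0,0,0],1],[[0,0,-0.04],[0,0,0],1],[[0,0,-0.05],[0,0,0],1],[[0,0,-0.05],[0,0,0],1],[[0,0,-0.04],[0,0,0],1],[[0,0,-0.02],[0,0,0],1]]';python3 go.py 625.8 -152 205
```

```text
t: 4.07
eef_pos: [419.3, 168.9, 84.7]
tool_rot: [179.6, 0.0, 102.0]
contact_force: [-0.5, -0.2, 1.3]
finger_gap: 41.2
t: 4.65
eef_pos: [415.6, 168.5, 207.7]
tool_rot: [-179.7, -0.1, 102.0]
contact_force: [0.2, 0.3, -2.3]
finger_gap: 40.9
t 4.65 pos [415.6 168.5 207.7] rot [-1.7969e+02 -9.0000e-02  1.0203e+02] F [ 0.2  0.3 -2.3] gap 40.9
total shift mm [-357.3  138.8    1.4]  units [-0.7146  0.2776  0.0028]  turn deg [-0.31 -0.09  0.03]  units [-0.0026 -0.0007  0.0003]
```

Gripped: gap 41 and about 2.3 N of load. The TCP sits 68.7 mm above the underside, so the set-down should come at TCP z≈80.7.

```bash
python3 -m pendant '[[[-0.02,0.008,0],[-0.002,0,0],1],[[-0.045,0.0175,0],[0,0,0],1],[[-0.06,0.0235,0],[0,0,0],1],[[-0.065,0.0255,0],[0,0,0],1],[[-0.065,0.0255,0],[0,0,0],1],[[-0.065,0.0255,0],[0,0,0],1],[[-0.065,0.0255,0],[0,0,0],1],[[-0.065,0.0255,0],[0,0,0],1],[[-0.065,0.0255,0],[0,0,0],1],[[-0.06,0.0235,0],[0,0,0],1]]'; python3 go.py 625.8 -152 205 101
```

```text
t: 5.48
eef_pos: [589.0, -101.8, 201.9]
tool_rot: [-179.6, -0.4, 102.5]
contact_force: [0.4, -0.1, -2.4]
finger_gap: 41.2
t 5.48 pos [ 589.  -101.8  201.9] rot [-179.62   -0.39  102.51] F [ 0.4 -0.1 -2.4] gap 41.2
total shift mm [-57.   25.   -3.7]  units [-0.114   0.05   -0.0073]  turn deg [-0.38 -0.39  1.51]  units [-0.0032 -0.0032  0.0126]
```

```bash
python3 -m pendant '[[[-0.045,0.02,-0.003],[-0.003,-0.003,0.008],1],[[-0.03,0.014,-0.002],[0,0,0],1],[[-0.015,0.008,0],[0,0,0],1],[[-0.005,0.003,0],[0,0,0],1],[[0,0,0],[0,0,0],1],[[0,0,0],[0,0,0],1]]'; python3 go.py 625.8 -152 205 101
```

```text
t: 5.98
eef_pos: [621.8, -155.0, 195.3]
tool_rot: [-179.5, -0.3, 101.1]
contact_force: [0.1, 0.5, -2.0]
finger_gap: 41.3
t 5.98 pos [ 621.8 -155.   195.3] rot [-179.47   -0.31  101.09] F [ 0.1  0.5 -2. ] gap 41.3
total shift mm [ 2.2  4.4 -9.7]  units [ 0.0045  0.0089 -0.0194]  turn deg [-0.53 -0.31  0.09]  units [-0.0044 -0.0026  0.0007]
```

```bash
python3 -m pendant '[[[0.004,0.008,0.01],[-0.004,-0.003,0],1],[[0,0,0.03],[0,0,0],1],[[0,0,0.04],[0,0,0],1],[[0,0,0.04],[0,0,0],1],[[0,0,0.04],[0,0,0],1],[[0,0,0.02],[0,0,0],1],[[0,0,0],[0,0,0],1],[[0,0,0],[0,0,0],1]]'; python3 go.py 625.8 -152 81 101
```

```text
t: 6.65
eef_pos: [624.5, -143.4, 103.1]
tool_rot: [179.8, 0.2, 101.6]
contact_force: [-0.2, -0.2, -1.8]
finger_gap: 41.4
t 6.65 pos [ 624.5 -143.4  103.1] rot [1.7976e+02 1.7000e-01 1.0160e+02] F [-0.2 -0.2 -1.8] gap 41.4
total shift mm [-8.6 -0.6 22.2]  units [-0.0172 -0.0011  0.0443]  turn deg [0.24 0.17 0.6 ]  units [0.002  0.0014 0.005 ]
```

```bash
python3 -m pendant '[[[-0.015,-0.001,0],[0.002,0.001,0.003],1],[[0,0,0],[0,0,0],1],[[0,0,0.015],[0,0,0],1],[[0,0,0],[0,0,0],1],[[0,0,0],[0,0,0],1]]'; python3 go.py 625.8 -152 81 101
```

```text
t: 7.07
eef_pos: [627.2, -151.8, 99.3]
tool_rot: [179.7, 0.3, 101.2]
contact_force: [-1.2, 0.9, -2.8]
finger_gap: 41.1
t 7.07 pos [ 627.2 -151.8   99.3] rot [179.68   0.28 101.23] F [-1.2  0.9 -2.8] gap 41.1
total shift mm [ 0.2 -1.5 18.3]  units [ 0.0004 -0.0031  0.0367]  turn deg [0.32 0.28 0.23]  units [0.0027 0.0023 0.0019]
```

```bash
python3 -m pendant '[[[0,-0.002,0.01],[0.002,0.002,0.001],1],[[0,0,0.01],[0,0,0],1],[[0,0,0.01],[0,0,0],1],[[0,0,0],[0,0,0],1],[[0,0,0],[0,0,0],1]]'; python3 go.py 625.8 -152 81 101
```

```text
t: 7.48
eef_pos: [626.1, -152.1, 82.9]
tool_rot: [179.9, 0.0, 101.1]
contact_force: [-1.1, 0.4, -2.2]
finger_gap: 41.2
t 7.48 pos [ 626.1 -152.1   82.9] rot [1.7993e+02 2.0000e-02 1.0109e+02] F [-1.1  0.4 -2.2] gap 41.2
total shift mm [ 0.2 -0.3  1.9]  units [ 0.0004 -0.0006  0.0037]  turn deg [0.07 0.02 0.09]  units [0.0006 0.0001 0.0007]
```

```bash
python3 -m pendant '[[[0,0,0.003],[0,0,0],1],[[0,0,0.002],[0,0,0],1],[[0,0,0],[0,0,0],1]]'; python3 -m pendant '[[[0,0,0.002],[0,0,0],1],[[0,0,0.001],[0,0,0],1]]'
```

```text
t: 7.73
eef_pos: [626.4, -152.2, 80.9]
tool_rot: [179.9, 0.1, 101.1]
contact_force: [0.6, -0.7, -2.0]
finger_gap: 41.3
t: 7.9
eef_pos: [626.7, -152.2, 80.8]
tool_rot: [179.8, 0.1, 101.1]
contact_force: [-1.3, 1.2, 1.9]
finger_gap: 41.0
```

Contact: Fz went from -2 to +1.9 at z 80.8, as predicted. Releasing.

```bash
python3 -m pendant '[[[0,0,0.001],[0,0,0],1],[[0,0,0],[0,0,0],-1],[[0,0,0],[0,0,0],-1],[[0,0,0],[0,0,0],-1],[[0,0,0],[0,0,0],-1],[[0,0,0],[0,0,0],-1],[[0,0,0],[0,0,0],-1]]'; python3 -m pendant '[[[0,0,-0.02],[0,0,0],-1],[[0,0,-0.04],[0,0,0],-1],[[0,0,-0.05],[0,0,0],-1],[[0,0,-0.05],[0,0,0],-1],[[0,0,-0.03],[0,0,0],-1],[[0,0,0],[0,0,0],-1]]'; python3 go.py 483.8 188.6 200 102
```

```text
t: 8.48
eef_pos: [627.4, -152.6, 80.7]
tool_rot: [179.7, 0.2, 101.1]
contact_force: [-0.2, 0.9, -0.3]
finger_gap: 79.1
t: 8.98
eef_pos: [626.5, -152.2, 181.7]
tool_rot: [179.8, 0.1, 101.1]
contact_force: [-0.4, 0.4, -0.9]
finger_gap: 88.2
t 8.98 pos [ 626.5 -152.2  181.7] rot [1.7978e+02 1.3000e-01 1.0110e+02] F [-0.4  0.4 -0.9] gap 88.2
total shift mm [361.9 -74.3 -19.4]  units [ 0.7237 -0.1486 -0.0389]  turn deg [ 0.22  0.13 -0.9 ]  units [ 0.0018  0.0011 -0.0075]
```

```bash
python3 -m pendant '[[[0.02,-0.004,-0.005],[0,0,-0.004],-1],[[0.045,-0.009,-0.005],[0,0,-0.004],-1],[[0.065,-0.013,-0.005],[0,0,0],-1],[[0.07,-0.0145,-0.005],[0,0,0],-1],[[0.07,-0.0145,-0.005],[0,0,0],-1],[[0.07,-0.0145,-0.005],[0,0,0],-1],[[0.07,-0.0145,-0.005],[0,0,0],-1],[[0.07,-0.0145,0],[0,0,0],-1],[[0.07,-0.0145,0],[0,0,0],-1],[[0.05,-0.01,0],[0,0,0],-1]]'; python3 go.py 483.8 188.6 200 102
```

```text
t: 9.82
eef_pos: [492.2, 139.7, 192.0]
tool_rot: [-179.6, -0.1, 101.9]
contact_force: [0.4, -1.2, 0.6]
finger_gap: 88.1
t 9.82 pos [492.2 139.7 192. ] rot [-1.7963e+02 -8.0000e-02  1.0189e+02] F [ 0.4 -1.2  0.6] gap 88.1
total shift mm [49.6  1.8 -7.9]  units [ 0.0992  0.0036 -0.0159]  turn deg [-0.37 -0.08 -0.11]  units [-0.0031 -0.0007 -0.0009]
```

```bash
python3 - <<'E'
from h import *
p,d=snapshot('scene');cv2.imwrite('pics/s2.png',cv2.resize(p[110:340,180:440,::-1],None,fx=2.5,fy=2.5))
E
```

```text
(no output)
```

View pics/s2.png

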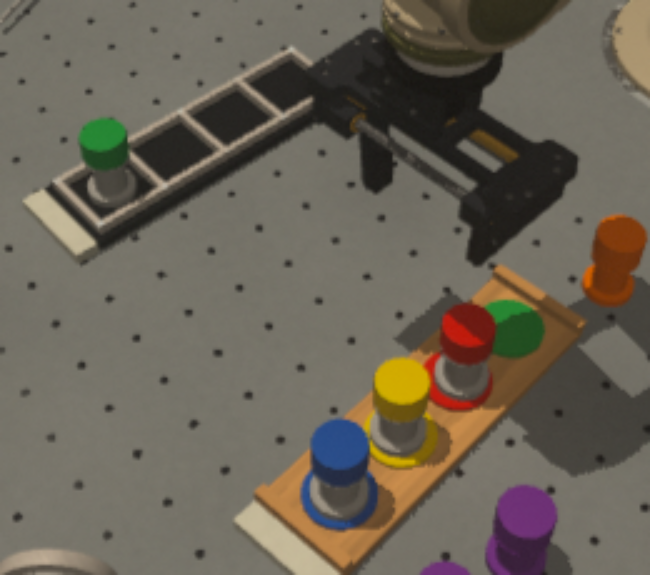

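Green stands upright in the pocket nearest the stripe (crop 108,170). The red, yellow and blue fittings are undisturbed. Next is red.

```bash
python3 -m pendant '[[[0.045,0.002,-0.002],[-0.003,0,0],-1],[[0.03,0.001,0],[0,0,0],-1],[[0.012,0,0],[0,0,0],-1],[[0,0,0],[0,0,0],-1],[[0,0,0],[0,0,0],-1]]'; python3 go.py 483.8 188.6 83 102
```

```text
t: 10.28
eef_pos: [477.4, 190.0, 190.1]
tool_rot: [-179.5, -0.2, 102.5]
contact_force: [-0.4, -0.5, 0.2]
finger_gap: 87.9
t 10.28 pos [477.4 190.  190.1] rot [-179.55   -0.2   102.46] F [-0.4 -0.5  0.2] gap 87.9
total shift mm [ -3.1   6.8 107. ]  units [-0.0062  0.0136  0.214 ]  turn deg [-0.45 -0.2   0.46]  units [-0.0038 -0.0017  0.0039]
```

```bash
python3 -m pendant '[[[-0.005,0.012,0.01],[-0.004,-0.002,0.003],-1],[[0,0,0.03],[0,0,0],-1],[[0,0,0.035],[0,0,0],-1],[[0,0,0.035],[0,0,0],-1],[[0,0,0.03],[0,0,0],-1],[[0,0,0.02],[0,0,0],-1],[[0,0,0],[0,0,0],-1],[[0,0,0],[0,0,0],-1]]'; python3 go.py 483.8 188.6 83 102
```

```text
t: 10.95
eef_pos: [488.9, 181.1, 103.8]
tool_rot: [179.8, 0.2, 101.5]
contact_force: [-1.0, 0.3, -0.6]
finger_gap: 88.3
t 10.95 pos [488.9 181.1 103.8] rot [179.77   0.21 101.48] F [-1.   0.3 -0.6] gap 88.3
total shift mm [ 8.5 -3.6 20.8]  units [ 0.0169 -0.0071  0.0416]  turn deg [ 0.22  0.21 -0.52]  units [ 0.0019  0.0017 -0.0043]
```

```bash
python3 -m pendant '[[[0.015,-0.007,0.005],[0.002,0.002,-0.003],-1],[[0,0,0.015],[0,0,0],-1],[[0,0,0.015],[0,0,0],-1],[[0,0,0.005],[0,0,0],-1],[[0,0,0],[0,0,0],-1],[[0,0,0],[0,0,0],-1]]'; python3 go.py 483.8 188.6 83 102
```

```text
t: 11.45
eef_pos: [484.9, 187.5, 83.3]
tool_rot: [179.8, -0.0, 101.8]
contact_force: [-0.0, 0.4, 0.3]
finger_gap: 88.3
t 11.45 pos [484.9 187.5  83.3] rot [ 1.7983e+02 -3.0000e-02  1.0179e+02] F [-0.   0.4  0.3] gap 88.3
total shift mm [ 1.3 -0.9  0.3]  units [ 0.0026 -0.0018  0.0006]  turn deg [ 0.17 -0.03 -0.21]  units [ 0.0014 -0.0002 -0.0017]
```

```bash
python3 -m pendant '[[[0.002,-0.002,0],[0.001,0,0],-1],[[0,0,0],[0,0,0],1],[[0,0,0],[0,0,0],1],[[0,0,0],[0,0,0],1],[[0,0,0],[0,0,0],1],[[0,0,0],[0,0,0],1],[[0,0,0],[0,0,0],1],[[0,0,0],[0,0,0],1],[[0,0,0],[0,0,0],1],[[0,0,0],[0,0,0],1]]' 30;  python3 -m pendant '[[[0,0,-0.01],[0,0,0],1],[[0,0,-0.03],[0,0,0],1],[[0,0,-0.04],[0,0,0],1],[[0,0,-0.05],[0,0,0],1],[[0,0,-0.05],[0,0,0],1],[[0,0,-0.04],[0,0,0],1],[[0,0,-0.02],[0,0,0],1]]';python3 go.py 556.7 -162 205 101
```

```text
t: 12.28
eef_pos: [484.2, 188.5, 84.3]
tool_rot: [179.8, -0.0, 101.8]
contact_force: [0.0, -0.3, 1.0]
finger_gap: 41.2
t: 12.87
eef_pos: [481.7, 188.0, 207.5]
tool_rot: [-179.6, -0.1, 101.8]
contact_force: [0.6, 1.4, -2.4]
finger_gap: 41.4
t 12.87 pos [481.7 188.  207.5] rot [-1.7955e+02 -6.0000e-02  1.0179e+02] F [ 0.6  1.4 -2.4] gap 41.4
total shift mm [-357.9    1.9    2.1]  units [-0.7159  0.0038  0.0043]  turn deg [-0.45 -0.05  0.79]  units [-0.0037 -0.0004  0.0066]
```

Red is gripped with the TCP at 84.3, so set-down should come at about 80.3.

```bash
python3 -m pendant '[[[-0.02,0,0],[-0.003,0,0.003],1],[[-0.045,0,0],[0,0,0.003],1],[[-0.065,0,0],[0,0,0],1],[[-0.07,0,0],[0,0,0],1],[[-0.07,0,0],[0,0,0],1],[[-0.07,0,0],[0,0,0],1],[[-0.07,0,0],[0,0,0],1],[[-0.07,0,0],[0,0,0],1],[[-0.07,0,0],[0,0,0],1],[[-0.06,0,0],[0,0,0],1]]'; python3 go.py 556.7 -162 205 101
```

```text
t: 13.7
eef_pos: [538.6, -124.2, 204.1]
tool_rot: [-179.9, -0.2, 101.4]
contact_force: [0.1, 0.3, -2.4]
finger_gap: 41.0
t 13.7 pos [ 538.6 -124.2  204.1] rot [-179.88   -0.24  101.39] F [ 0.1  0.3 -2.4] gap 41.0
total shift mm [-40.6  10.3  -1.1]  units [-0.0812  0.0206 -0.0021]  turn deg [-0.12 -0.24  0.39]  units [-0.001  -0.002   0.0033]
```

```bash
python3 -m pendant '[[[-0.03,0.012,0],[-0.001,-0.002,0.002],1],[[-0.02,0.008,0],[0,0,0],1],[[-0.01,0.002,0],[0,0,0],1],[[0,0,0],[0,0,0],1],[[0,0,0],[0,0,0],1],[[0,0,0],[0,0,0],1]]'; python3 go.py 556.7 -162 80 101
```

```text
t: 14.2
eef_pos: [553.4, -159.5, 199.4]
tool_rot: [-179.7, -0.2, 100.7]
contact_force: [-0.4, 0.4, -0.9]
finger_gap: 40.9
t 14.2 pos [ 553.4 -159.5  199.4] rot [-179.67   -0.18  100.71] F [-0.4  0.4 -0.9] gap 40.9
total shift mm [ -3.4   3.5 119.4]  units [-0.0068  0.007   0.2388]  turn deg [-0.33 -0.18 -0.29]  units [-0.0028 -0.0015 -0.0024]
```

```bash
python3 -m pendant '[[[-0.006,0.006,0.01],[-0.003,-0.001,0],1],[[0,0,0.03],[0,0,0],1],[[0,0,0.04],[0,0,0],1],[[0,0,0.04],[0,0,0],1],[[0,0,0.04],[0,0,0],1],[[0,0,0.02],[0,0,0],1],[[0,0,0],[0,0,0],1],[[0,0,0],[0,0,0],1]]'; python3 go.py 556.7 -162 80 101
```

```text
t: 14.87
eef_pos: [558.0, -155.4, 106.2]
tool_rot: [179.7, 0.1, 101.3]
contact_force: [-1.0, -0.7, -1.3]
finger_gap: 40.7
t 14.87 pos [ 558.  -155.4  106.2] rot [1.7967e+02 5.0000e-02 1.0126e+02] F [-1.  -0.7 -1.3] gap 40.7
total shift mm [-6.2 -2.8 26.2]  units [-0.0124 -0.0055  0.0524]  turn deg [0.33 0.05 0.26]  units [0.0027 0.0004 0.0021]
```

```bash
python3 -m pendant '[[[-0.011,-0.005,0],[0.002,0,0.002],1],[[0,0,0.01],[0,0,0],1],[[0,0,0.01],[0,0,0],1],[[0,0,0.01],[0,0,0],1],[[0,0,0],[0,0,0],1],[[0,0,0],[0,0,0],1]]'; python3 go.py 556.7 -162 80 101
```

```text
t: 15.37
eef_pos: [557.8, -161.8, 92.8]
tool_rot: [179.7, 0.3, 101.1]
contact_force: [0.7, -0.7, -1.0]
finger_gap: 40.9
t 15.37 pos [ 557.8 -161.8   92.8] rot [179.67   0.26 101.06] F [ 0.7 -0.7 -1. ] gap 40.9
total shift mm [ 0.1 -1.2 12.8]  units [ 0.0002 -0.0024  0.0255]  turn deg [0.33 0.26 0.06]  units [0.0027 0.0021 0.0005]
```

```bash
python3 -m pendant '[[[0,-0.002,0.008],[0.002,0.002,0],1],[[0,0,0.008],[0,0,0],1],[[0,0,0.006],[0,0,0],1],[[0,0,0],[0,0,0],1],[[0,0,0],[0,0,0],1]]'; python3 go.py 556.7 -162 80 101
```

```text
t: 15.78
eef_pos: [556.8, -162.1, 80.7]
tool_rot: [179.9, -0.0, 101.1]
contact_force: [0.3, 0.1, -1.4]
finger_gap: 41.1
t 15.78 pos [ 556.8 -162.1   80.7] rot [179.93  -0.   101.05] F [ 0.3  0.1 -1.4] gap 41.1
total shift mm [ 0.1 -0.1  0.7]  units [ 0.0002 -0.0003  0.0015]  turn deg [ 0.07 -0.    0.05]  units [ 0.0006 -0.      0.0004]
```

```bash
python3 -m pendant '[[[0,0,0.002],[0,0,0],1],[[0,0,0.001],[0,0,0],1]]';python3 -m pendant '[[[0,0,0.002],[0,0,0],1],[[0,0,0.001],[0,0,0],1]]'
```

```text
t: 15.95
eef_pos: [557.0, -162.1, 80.4]
tool_rot: [179.9, 0.0, 101.1]
contact_force: [-1.8, 1.8, 4.1]
finger_gap: 41.4
t: 16.12
eef_pos: [557.0, -162.1, 80.4]
tool_rot: [179.8, 0.1, 101.1]
contact_force: [-1.5, 0.7, 0.4]
finger_gap: 41.4
```

Contact at z 80.4, as predicted. Releasing.

```bash
python3 -m pendant '[[[0,0,0],[0,0,0],-1],[[0,0,0],[0,0,0],-1],[[0,0,0],[0,0,0],-1],[[0,0,0],[0,0,0],-1],[[0,0,0],[0,0,0],-1],[[0,0,0],[0,0,0],-1],[[0,0,0],[0,0,0],-1]]'; python3 -m pendant '[[[0,0,-0.02],[0,0,0],-1],[[0,0,-0.04],[0,0,0],-1],[[0,0,-0.05],[0,0,0],-1],[[0,0,-0.05],[0,0,0],-1],[[0,0,-0.03],[0,0,0],-1],[[0,0,0],[0,0,0],-1]]'; python3 go.py 556 202.6 200 102
```

```text
t: 16.7
eef_pos: [557.8, -162.4, 80.7]
tool_rot: [179.7, 0.2, 101.1]
contact_force: [-0.6, -0.4, -0.9]
finger_gap: 85.8
t: 17.2
eef_pos: [556.8, -162.1, 181.9]
tool_rot: [179.8, 0.1, 101.1]
contact_force: [0.5, -0.6, 0.3]
finger_gap: 88.1
t 17.2 pos [ 556.8 -162.1  181.9] rot [1.7983e+02 9.0000e-02 1.0107e+02] F [ 0.5 -0.6  0.3] gap 88.1
total shift mm [358.   69.3 -18.4]  units [ 0.716   0.1385 -0.0368]  turn deg [ 0.17  0.09 -0.93]  units [ 0.0014  0.0007 -0.0078]
```

```bash
python3 -m pendant '[[[0.02,0.004,-0.005],[0,0,-0.004],-1],[[0.045,0.009,-0.005],[0,0,-0.004],-1],[[0.065,0.0125,-0.005],[0,0,0],-1],[[0.07,0.0135,-0.005],[0,0,0],-1],[[0.07,0.0135,-0.005],[0,0,0],-1],[[0.07,0.0135,-0.005],[0,0,0],-1],[[0.07,0.0135,-0.005],[0,0,0],-1],[[0.07,0.0135,0],[0,0,0],-1],[[0.07,0.0135,0],[0,0,0],-1],[[0.06,0.0115,0],[0,0,0],-1]]'; python3 go.py 556 202.6 200 102
```

```text
t: 18.03
eef_pos: [546.3, 161.9, 193.5]
tool_rot: [-179.6, -0.1, 101.8]
contact_force: [0.3, 0.1, -0.3]
finger_gap: 88.2
t 18.03 pos [546.3 161.9 193.5] rot [-1.7958e+02 -1.0000e-01  1.0176e+02] F [ 0.3  0.1 -0.3] gap 88.2
total shift mm [37.9 17.7 -6.6]  units [ 0.0758  0.0355 -0.0132]  turn deg [-0.42 -0.1  -0.24]  units [-0.0035 -0.0008 -0.002 ]
```

```bash
python3 - <<'E'
from h import *
p,d=snapshot('scene');cv2.imwrite('pics/s3.png',cv2.resize(p[110:340,180:440,::-1],None,fx=2.5,fy=2.5))
E
```

```text
(no output)
```

View pics/s3.png

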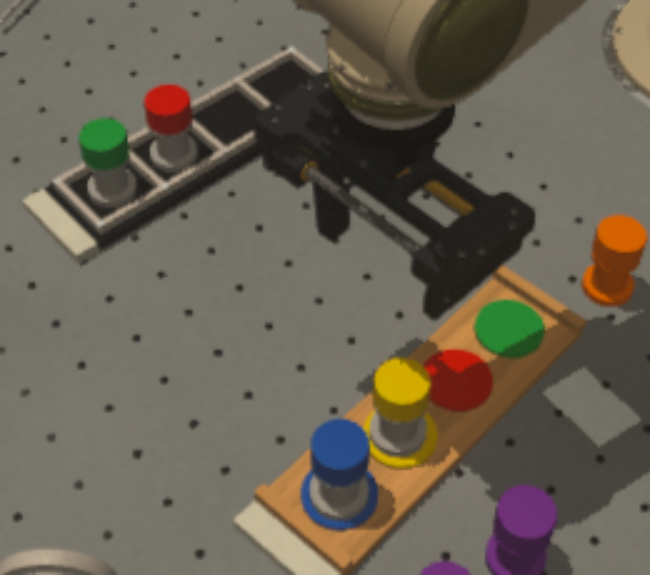

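Green (108,165) and red (172,125) stand upright in pockets 1 and 2. Next is yellow at (400,400), on the rack; the purple look-alikes stand off it, at lower right.

```bash
python3 -m pendant '[[[0.035,0.016,-0.002],[-0.003,0,-0.001],-1],[[0.02,0.01,0],[0,0,0],-1],[[0.008,0.004,0],[0,0,0],-1],[[0,0,0],[0,0,0],-1],[[0,0,0],[0,0,0],-1],[[0,0,0],[0,0,0],-1]]'; python3 go.py 556 202.6 83 102
```

```text
t: 18.58
eef_pos: [550.5, 205.4, 190.1]
tool_rot: [-179.5, -0.2, 102.5]
contact_force: [-0.7, -0.2, 0.8]
finger_gap: 87.9
t 18.58 pos [550.5 205.4 190.1] rot [-179.46   -0.23  102.47] F [-0.7 -0.2  0.8] gap 87.9
total shift mm [ -4.4   5.8 107.1]  units [-0.0087  0.0116  0.2141]  turn deg [-0.54 -0.23  0.47]  units [-0.0045 -0.0019  0.004 ]
```

```bash
python3 -m pendant '[[[0,0.007,0.01],[-0.004,-0.002,0.003],-1],[[0,0,0.03],[0,0,0],-1],[[0,0,0.035],[0,0,0],-1],[[0,0,0.035],[0,0,0],-1],[[0,0,0.03],[0,0,0],-1],[[0,0,0.02],[0,0,0],-1],[[0,0,0],[0,0,0],-1],[[0,0,0],[0,0,0],-1]]'; python3 go.py 556 202.6 83 102
```

```text
t: 19.25
eef_pos: [556.4, 199.4, 105.8]
tool_rot: [179.8, 0.2, 101.4]
contact_force: [-0.2, -0.5, 0.2]
finger_gap: 88.2
t 19.25 pos [556.4 199.4 105.8] rot [1.7980e+02 1.6000e-01 1.0144e+02] F [-0.2 -0.5  0.2] gap 88.2
total shift mm [ 3.3  0.1 22.8]  units [0.0066 0.0003 0.0455]  turn deg [ 0.2   0.16 -0.56]  units [ 0.0017  0.0014 -0.0047]
```

```bash
python3 -m pendant '[[[0.006,0,0.005],[0.002,0.001,-0.004],-1],[[0,0,0.015],[0,0,0],-1],[[0,0,0.015],[0,0,0],-1],[[0,0,0.01],[0,0,0],-1],[[0,0,0],[0,0,0],-1],[[0,0,0],[0,0,0],-1]]'; python3 go.py 556 202.6 83 102
```

```text
t: 19.75
eef_pos: [557.0, 201.9, 83.0]
tool_rot: [179.8, 0.1, 101.9]
contact_force: [-1.0, -0.5, 0.4]
finger_gap: 88.1
t 19.75 pos [557.  201.9  83. ] rot [1.7983e+02 6.0000e-02 1.0189e+02] F [-1.  -0.5  0.4] gap 88.1
total shift mm [ 0.8 -0.8 -0. ]  units [ 0.0017 -0.0016 -0.    ]  turn deg [ 0.17  0.06 -0.11]  units [ 0.0014  0.0005 -0.001 ]
```

```bash
python3 -m pendant '[[[0.001,-0.001,0],[0.001,0,0],-1],[[0,0,0],[0,0,0],1],[[0,0,0],[0,0,0],1],[[0,0,0],[0,0,0],1],[[0,0,0],[0,0,0],1],[[0,0,0],[0,0,0],1],[[0,0,0],[0,0,0],1],[[0,0,0],[0,0,0],1],[[0,0,0],[0,0,0],1],[[0,0,0],[0,0,0],1]]' 30;  python3 -m pendant '[[[0,0,-0.01],[0,0,0],1],[[0,0,-0.03],[0,0,0],1],[[0,0,-0.04],[0,0,0],1],[[0,0,-0.05],[0,0,0],1],[[0,0,-0.05],[0,0,0],1],[[0,0,-0.04],[0,0,0],1],[[0,0,-0.02],[0,0,0],1]]';python3 go.py 487.5 -172.5 205 101
```

```text
t: 20.58
eef_pos: [556.7, 202.6, 84.0]
tool_rot: [179.9, 0.1, 101.9]
contact_force: [0.4, -1.0, 0.2]
finger_gap: 41.4
t: 21.17
eef_pos: [553.8, 202.1, 205.2]
tool_rot: [-179.3, 0.0, 101.9]
contact_force: [0.7, 0.7, -3.0]
finger_gap: 41.0
t 21.17 pos [553.8 202.1 205.2] rot [-1.7934e+02  3.0000e-02  1.0189e+02] F [ 0.7  0.7 -3. ] gap 41.0
total shift mm [-352.9 -142.     2. ]  units [-0.7058 -0.284   0.004 ]  turn deg [-0.66  0.04  0.89]  units [-0.0055  0.0003  0.0074]
```

```bash
python3 -m pendant '[[[-0.02,-0.008,0],[-0.004,0,0.003],1],[[-0.045,-0.018,0],[0,0,0.003],1],[[-0.065,-0.026,0],[0,0,0],1],[[-0.07,-0.028,0],[0,0,0],1],[[-0.07,-0.028,0],[0,0,0],1],[[-0.07,-0.028,0],[0,0,0],1],[[-0.07,-0.028,0],[0,0,0],1],[[-0.07,-0.028,0],[0,0,0],1],[[-0.07,-0.028,0],[0,0,0],1],[[-0.055,-0.022,0],[0,0,0],1]]'; python3 go.py 487.5 -172.5 205 101
```

```text
t: 22.0
eef_pos: [485.2, -130.0, 200.8]
tool_rot: [-179.7, -0.1, 101.5]
contact_force: [0.7, 0.0, -2.5]
finger_gap: 41.3
t 22.0 pos [ 485.2 -130.   200.8] rot [-1.7970e+02 -1.4000e-01  1.0151e+02] F [ 0.7  0.  -2.5] gap 41.3
total shift mm [-42.1  -6.2  -4.2]  units [-0.0841 -0.0124 -0.0085]  turn deg [-0.3  -0.14  0.51]  units [-0.0025 -0.0011  0.0042]
```

```bash
python3 -m pendant '[[[-0.034,-0.004,-0.003],[-0.003,-0.001,0.003],1],[[-0.022,-0.003,0],[0,0,0],1],[[-0.01,0,0],[0,0,0],1],[[0,0,0],[0,0,0],1],[[0,0,0],[0,0,0],1],[[0,0,0],[0,0,0],1]]'; python3 go.py 487.5 -172.5 80 101
```

```text
t: 22.5
eef_pos: [482.0, -171.0, 198.0]
tool_rot: [-179.7, -0.2, 100.5]
contact_force: [-0.6, -0.4, -3.0]
finger_gap: 41.4
t 22.5 pos [ 482. -171.  198.] rot [-179.71   -0.21  100.5 ] F [-0.6 -0.4 -3. ] gap 41.4
total shift mm [ -2.9   5.7 118. ]  units [-0.0058  0.0115  0.236 ]  turn deg [-0.29 -0.21 -0.5 ]  units [-0.0024 -0.0018 -0.0042]
```

```bash
python3 -m pendant '[[[-0.009,0.007,0.01],[-0.003,-0.001,0],1],[[0,0,0.03],[0,0,0],1],[[0,0,0.04],[0,0,0],1],[[0,0,0.04],[0,0,0],1],[[0,0,0.04],[0,0,0],1],[[0,0,0.02],[0,0,0],1],[[0,0,0],[0,0,0],1],[[0,0,0],[0,0,0],1]]'; python3 go.py 487.5 -172.5 80 101
```

```text
t: 23.17
eef_pos: [489.3, -169.9, 103.1]
tool_rot: [179.7, 0.0, 101.0]
contact_force: [0.4, 0.4, -2.7]
finger_gap: 41.1
t 23.17 pos [ 489.3 -169.9  103.1] rot [1.7966e+02 3.0000e-02 1.0104e+02] F [ 0.4  0.4 -2.7] gap 41.1
total shift mm [-2.2 -2.4 23.1]  units [-0.0044 -0.0049  0.0463]  turn deg [0.34 0.03 0.04]  units [0.0028 0.0003 0.0003]
```

```bash
python3 -m pendant '[[[-0.004,-0.004,0],[0.002,0,0],1],[[0,0,0.01],[0,0,0],1],[[0,0,0.01],[0,0,0],1],[[0,0,0.005],[0,0,0],1],[[0,0,0],[0,0,0],1],[[0,0,0],[0,0,0],1]]'; python3 go.py 487.5 -172.5 80 101
```

```text
t: 23.67
eef_pos: [489.2, -172.5, 92.0]
tool_rot: [179.7, 0.2, 101.1]
contact_force: [0.6, 0.0, -2.8]
finger_gap: 41.4
t 23.67 pos [ 489.2 -172.5   92. ] rot [179.69   0.25 101.12] F [ 0.6  0.  -2.8] gap 41.4
total shift mm [ 0.4 -1.7 11.9]  units [ 0.0007 -0.0034  0.0239]  turn deg [0.31 0.25 0.13]  units [0.0026 0.0021 0.001 ]
```

```bash
python3 -m pendant '[[[0,-0.003,0.008],[0.002,0.002,0.001],1],[[0,0,0.007],[0,0,0],1],[[0,0,0.005],[0,0,0],1],[[0,0,0],[0,0,0],1],[[0,0,0],[0,0,0],1]]'; python3 go.py 487.5 -172.5 80 101
```

```text
t: 24.08
eef_pos: [487.7, -173.0, 81.2]
tool_rot: [179.9, 0.0, 101.0]
contact_force: [-1.1, 0.4, -2.7]
finger_gap: 41.0
t 24.08 pos [ 487.7 -173.    81.2] rot [1.7993e+02 1.0000e-02 1.0098e+02] F [-1.1  0.4 -2.7] gap 41.0
total shift mm [ 0.6 -0.1  1.2]  units [ 0.0011 -0.0002  0.0024]  turn deg [ 0.07  0.01 -0.02]  units [ 0.0006  0.0001 -0.0002]
```

```bash
python3 -m pendant '[[[0,0,0.003],[0,0,0],1],[[0,0,0.001],[0,0,0],1]]';python3 -m pendant '[[[0,0,0.002],[0,0,0],1],[[0,0,0.001],[0,0,0],1]]'
```

```text
t: 24.25
eef_pos: [487.9, -173.1, 80.0]
tool_rot: [179.9, 0.0, 101.0]
contact_force: [-3.0, 2.1, 7.3]
finger_gap: 41.3
t: 24.42
eef_pos: [487.9, -173.0, 80.1]
tool_rot: [179.8, 0.1, 101.0]
contact_force: [-1.1, 1.0, -1.1]
finger_gap: 41.1
```

```bash
python3 -m pendant '[[[0,0,0.002],[0,0,0],1],[[0,0,0.001],[0,0,0],-1],[[0,0,0],[0,0,0],-1],[[0,0,0],[0,0,0],-1],[[0,0,0],[0,0,0],-1],[[0,0,0],[0,0,0],-1],[[0,0,0],[0,0,0],-1],[[0,0,0],[0,0,0],-1]]'; python3 -m pendant '[[[0,0,-0.02],[0,0,0],-1],[[0,0,-0.04],[0,0,0],-1],[[0,0,-0.05],[0,0,0],-1],[[0,0,-0.05],[0,0,0],-1],[[0,0,-0.03],[0,0,0],-1],[[0,0,0],[0,0,0],-1]]'; python3 go.py 623 222 200 102
```

```text
t: 25.08
eef_pos: [488.8, -173.6, 80.3]
tool_rot: [179.7, 0.3, 101.0]
contact_force: [-0.2, 0.2, -0.4]
finger_gap: 85.6
t: 25.58
eef_pos: [487.7, -173.0, 181.5]
tool_rot: [179.8, 0.2, 101.0]
contact_force: [0.0, -0.5, -0.6]
finger_gap: 88.2
t 25.58 pos [ 487.7 -173.   181.5] rot [1.7977e+02 1.7000e-01 1.0101e+02] F [ 0.  -0.5 -0.6] gap 88.2
total shift mm [361.8 208.3 -18.8]  units [ 0.7237  0.4166 -0.0376]  turn deg [ 0.23  0.18 -0.99]  units [ 0.0019  0.0015 -0.0083]
```

```bash
python3 -m pendant '[[[0.02,0.0115,-0.005],[0,0,-0.004],-1],[[0.045,0.026,-0.005],[0,0,-0.004],-1],[[0.06,0.0345,-0.005],[0,0,0],-1],[[0.065,0.0375,-0.005],[0,0,0],-1],[[0.065,0.0375,-0.005],[0,0,0],-1],[[0.065,0.0375,-0.005],[0,0,0],-1],[[0.065,0.0375,-0.005],[0,0,0],-1],[[0.065,0.0375,0],[0,0,0],-1],[[0.065,0.0375,0],[0,0,0],-1],[[0.065,0.0375,0],[0,0,0],-1]]'; python3 go.py 623 222 200 102
```

```text
t: 26.42
eef_pos: [591.9, 160.7, 192.9]
tool_rot: [-179.6, -0.0, 101.6]
contact_force: [-0.0, -0.7, 0.7]
finger_gap: 87.8
t 26.42 pos [591.9 160.7 192.9] rot [-179.63   -0.    101.64] F [-0.  -0.7  0.7] gap 87.8
total shift mm [53.7 42.8 -7.3]  units [ 0.1074  0.0856 -0.0146]  turn deg [-0.37 -0.   -0.36]  units [-0.0031 -0.     -0.003 ]
```

```bash
python3 - <<'E'
from h import *
p,d=snapshot('scene');cv2.imwrite('pics/s4.png',cv2.resize(p[110:340,180:440,::-1],None,fx=2.5,fy=2.5))
E
```

```text
(no output)
```

View pics/s4.png

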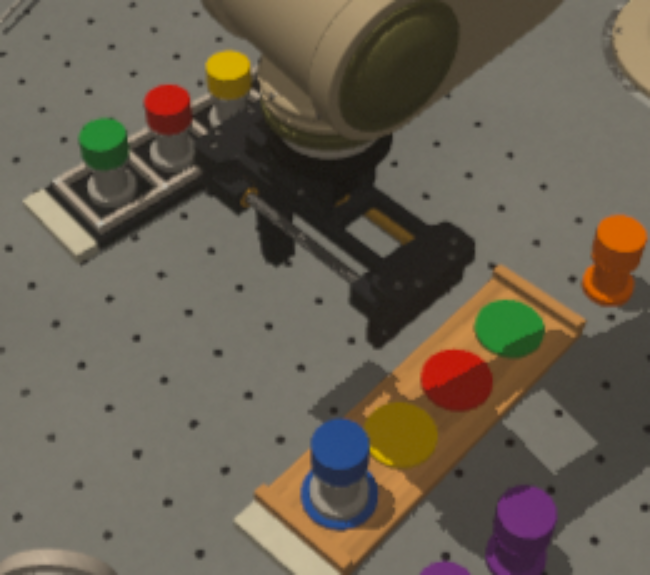

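Yellow (230,85) is upright in pocket 3. Blue (340,470) is the last one.

```bash
python3 -m pendant '[[[0.045,0.036,-0.002],[-0.003,0,-0.002],-1],[[0.035,0.03,0],[0,0,0],-1],[[0.014,0.013,0],[0,0,0],-1],[[0,0,0],[0,0,0],-1],[[0,0,0],[0,0,0],-1],[[0,0,0],[0,0,0],-1]]'; python3 go.py 623 222 83 102
```

```text
t: 26.97
eef_pos: [618.0, 232.1, 185.5]
tool_rot: [-179.3, -0.2, 102.7]
contact_force: [0.7, 0.1, -0.1]
finger_gap: 87.8
t 26.97 pos [618.  232.1 185.5] rot [-179.34   -0.23  102.73] F [ 0.7  0.1 -0.1] gap 87.8
total shift mm [-11.3   3.8 102.4]  units [-0.0227  0.0077  0.2048]  turn deg [-0.66 -0.23  0.73]  units [-0.0055 -0.0019  0.0061]
```

```bash
python3 -m pendant '[[[-0.014,0.004,0.01],[-0.005,-0.002,0.003],-1],[[0,0,0.03],[0,0,0],-1],[[0,0,0.035],[0,0,0],-1],[[0,0,0.035],[0,0,0],-1],[[0,0,0.025],[0,0,0],-1],[[0,0,0.015],[0,0,0],-1],[[0,0,0],[0,0,0],-1],[[0,0,0],[0,0,0],-1]]'; python3 go.py 623 222 83 102
```

```text
t: 27.63
eef_pos: [621.2, 216.2, 106.8]
tool_rot: [179.9, 0.2, 101.8]
contact_force: [0.2, 0.0, 0.6]
finger_gap: 88.1
t 27.63 pos [621.2 216.2 106.8] rot [1.7989e+02 1.7000e-01 1.0178e+02] F [0.2 0.  0.6] gap 88.1
total shift mm [ 5.4  2.9 23.8]  units [0.0107 0.0058 0.0477]  turn deg [ 0.11  0.17 -0.22]  units [ 0.0009  0.0014 -0.0018]
```

```bash
python3 -m pendant '[[[0.01,0.005,0.005],[0.001,0.001,-0.001],-1],[[0,0,0.015],[0,0,0],-1],[[0,0,0.015],[0,0,0],-1],[[0,0,0.01],[0,0,0],-1],[[0,0,0],[0,0,0],-1],[[0,0,0],[0,0,0],-1]]'; python3 go.py 623 222 83 102
```

```text
t: 28.13
eef_pos: [623.8, 221.8, 84.5]
tool_rot: [179.8, 0.1, 101.9]
contact_force: [0.2, 0.1, 0.0]
finger_gap: 88.3
t 28.13 pos [623.8 221.8  84.5] rot [1.7976e+02 6.0000e-02 1.0188e+02] F [0.2 0.1 0. ] gap 88.3
total shift mm [ 0.4 -0.8  1.5]  units [ 0.0008 -0.0016  0.003 ]  turn deg [ 0.24  0.06 -0.12]  units [ 0.002   0.0005 -0.001 ]
```

```bash
python3 -m pendant '[[[0,-0.001,0.003],[0.002,0,0],-1],[[0,0,0],[0,0,0],1],[[0,0,0],[0,0,0],1],[[0,0,0],[0,0,0],1],[[0,0,0],[0,0,0],1],[[0,0,0],[0,0,0],1],[[0,0,0],[0,0,0],1],[[0,0,0],[0,0,0],1],[[0,0,0],[0,0,0],1],[[0,0,0],[0,0,0],1]]' 30;  python3 -m pendant '[[[0,0,-0.01],[0,0,0],1],[[0,0,-0.03],[0,0,0],1],[[0,0,-0.04],[0,0,0],1],[[0,0,-0.05],[0,0,0],1],[[0,0,-0.05],[0,0,0],1],[[0,0,-0.04],[0,0,0],1],[[0,0,-0.02],[0,0,0],1]]';python3 go.py 418.5 -182.5 205 101
```

```text
t: 28.97
eef_pos: [623.6, 221.9, 83.9]
tool_rot: [179.9, 0.1, 101.9]
contact_force: [-0.2, -0.2, -0.4]
finger_gap: 41.1
t: 29.55
eef_pos: [621.3, 221.4, 204.6]
tool_rot: [-179.3, 0.0, 101.9]
contact_force: [0.4, 0.1, -3.1]
finger_gap: 41.3
t 29.55 pos [621.3 221.4 204.6] rot [-1.7930e+02  5.0000e-02  1.0188e+02] F [ 0.4  0.1 -3.1] gap 41.3
total shift mm [-353.5 -281.5    3.4]  units [-0.707  -0.5631  0.0067]  turn deg [-0.7   0.05  0.88]  units [-0.0058  0.0004  0.0073]
```

```bash
python3 -m pendant '[[[-0.02,-0.016,0],[-0.004,0,0.003],1],[[-0.045,-0.036,0],[0,0,0.003],1],[[-0.06,-0.048,0],[0,0,0],1],[[-0.06,-0.048,0],[0,0,0],1],[[-0.06,-0.048,0],[0,0,0],1],[[-0.06,-0.048,0],[0,0,0],1],[[-0.06,-0.048,0],[0,0,0],1],[[-0.06,-0.048,0],[0,0,0],1],[[-0.06,-0.048,0],[0,0,0],1],[[-0.06,-0.048,0],[0,0,0],1]]'; python3 go.py 418.5 -182.5 205 101
```

```text
t: 30.38
eef_pos: [454.5, -94.0, 208.4]
tool_rot: [179.8, 0.0, 101.8]
contact_force: [0.7, -1.2, -2.3]
finger_gap: 41.3
t 30.38 pos [454.5 -94.  208.4] rot [1.7979e+02 4.0000e-02 1.0177e+02] F [ 0.7 -1.2 -2.3] gap 41.3
total shift mm [-79.3 -53.3   3.2]  units [-0.1585 -0.1067  0.0064]  turn deg [0.21 0.04 0.77]  units [0.0018 0.0003 0.0065]
```

```bash
python3 -m pendant '[[[-0.05,-0.034,0],[0,0,0.003],1],[[-0.045,-0.03,0],[0,0,0.002],1],[[-0.03,-0.018,0],[0,0,0],1],[[-0.015,-0.005,0],[0,0,0],1],[[0,0,0],[0,0,0],1],[[0,0,0],[0,0,0],1],[[0,0,0],[0,0,0],1]]'; python3 go.py 418.5 -182.5 80 101
```

```text
t: 30.97
eef_pos: [420.3, -178.7, 209.7]
tool_rot: [179.8, 0.1, 100.7]
contact_force: [-0.3, -0.3, -3.0]
finger_gap: 41.1
t 30.97 pos [ 420.3 -178.7  209.7] rot [1.7983e+02 8.0000e-02 1.0067e+02] F [-0.3 -0.3 -3. ] gap 41.1
total shift mm [ -3.2  -2.8 129.7]  units [-0.0064 -0.0057  0.2594]  turn deg [ 0.17  0.08 -0.33]  units [ 0.0014  0.0007 -0.0027]
```

```bash
python3 -m pendant '[[[-0.006,-0.004,0.01],[0.001,0,-0.001],1],[[0,0,0.03],[0,0,0],1],[[0,0,0.04],[0,0,0],1],[[0,0,0.04],[0,0,0],1],[[0,0,0.04],[0,0,0],1],[[0,0,0.025],[0,0,0],1],[[0,0,0.01],[0,0,0],1],[[0,0,0],[0,0,0],1],[[0,0,0],[0,0,0],1]]'; python3 go.py 418.5 -182.5 80 101
```

```text
t: 31.72
eef_pos: [422.0, -175.9, 107.3]
tool_rot: [179.9, 0.1, 101.6]
contact_force: [0.2, 0.3, -2.2]
finger_gap: 40.9
t 31.72 pos [ 422.  -175.9  107.3] rot [1.799e+02 1.200e-01 1.016e+02] F [ 0.2  0.3 -2.2] gap 40.9
total shift mm [-5.7 -4.8 27.3]  units [-0.0115 -0.0096  0.0546]  turn deg [0.1  0.12 0.6 ]  units [0.0008 0.001  0.005 ]
```

```bash
python3 -m pendant '[[[-0.011,-0.009,0],[0.001,0.001,0.004],1],[[0,0,0.01],[0,0,0],1],[[0,0,0.01],[0,0,0],1],[[0,0,0.01],[0,0,0],1],[[0,0,0],[0,0,0],1],[[0,0,0],[0,0,0],1]]'; python3 go.py 418.5 -182.5 80 101
```

```text
t: 32.22
eef_pos: [419.6, -183.5, 93.3]
tool_rot: [179.8, 0.2, 101.1]
contact_force: [0.6, 0.4, -2.1]
finger_gap: 41.2
t 32.22 pos [ 419.6 -183.5   93.3] rot [179.82   0.24 101.11] F [ 0.6  0.4 -2.1] gap 41.2
total shift mm [ 1.3 -0.9 13.3]  units [ 0.0025 -0.0018  0.0266]  turn deg [0.18 0.24 0.11]  units [0.0015 0.002  0.0009]
```

```bash
python3 -m pendant '[[[0.002,-0.002,0.008],[0.001,0.002,0.001],1],[[0,0,0.008],[0,0,0],1],[[0,0,0.006],[0,0,0],1],[[0,0,0],[0,0,0],1],[[0,0,0],[0,0,0],1]]'; python3 -m pendant '[[[0,0,0.002],[0,0,0],1],[[0,0,0.001],[0,0,0],1]]'
```

```text
t: 32.63
eef_pos: [418.3, -182.6, 81.1]
tool_rot: [180.0, -0.0, 101.0]
contact_force: [-0.6, 0.5, -2.9]
finger_gap: 41.3
t: 32.8
eef_pos: [418.5, -182.6, 79.8]
tool_rot: [179.9, -0.0, 101.0]
contact_force: [-1.4, 2.3, 6.3]
finger_gap: 41.5
```

Contact: +6.3 N at z 79.8, against 79.9 predicted. Releasing.

```bash
python3 -m pendant '[[[0,0,0.002],[0,0,0],1],[[0,0,0.001],[0,0,0],-1],[[0,0,0],[0,0,0],-1],[[0,0,0],[0,0,0],-1],[[0,0,0],[0,0,0],-1],[[0,0,0],[0,0,0],-1],[[0,0,0],[0,0,0],-1],[[0,0,0],[0,0,0],-1]]'; python3 -m pendant '[[[0,0,-0.02],[0,0,0],-1],[[0,0,-0.04],[0,0,0],-1],[[0,0,-0.05],[0,0,0],-1],[[0,0,-0.05],[0,0,0],-1],[[0,0,-0.05],[0,0,0],-1],[[0,0,-0.03],[0,0,0],-1]]'; python3 -m pendant '[[[0.03,0,0],[0,0,0],-1],[[0.06,0,0],[0,0,0],-1],[[0.06,0,0],[0,0,0],-1],[[0.06,0,0],[0,0,0],-1],[[0.06,0,0],[0,0,0],-1],[[0.06,0,0],[0,0,0],-1],[[0.03,0,0],[0,0,0],-1],[[0,0,0],[0,0,0],-1]]'; python3 - <<'E'
from h import *
c=get_calibration('top');p,d=snapshot('top');W=world(c,d)
for k in ('green','red','yellow','blue'):
    m=(cmask(p,k)&(W[...,2]>65)&(W[...,1]<-80)).astype(np.uint8)
    print(k,m.sum(),np.round(W[m>0].mean(0),1) if m.any() else None, np.round(np.percentile(W[...,2][m>0],90),1) if m.any() else None)
q,_=snapshot('scene')
cv2.imwrite('pics/f1.png',cv2.resize(p[90:260,200:450,::-1],None,fx=2.3,fy=2.3)); cv2.imwrite('pics/f2.png',cv2.resize(q[110:340,180:440,::-1],None,fx=2.5,fy=2.5))
E
```

```text
t: 33.47
eef_pos: [419.4, -183.1, 80.3]
tool_rot: [179.8, 0.2, 101.0]
contact_force: [-0.2, -0.5, 0.2]
finger_gap: 85.5
t: 33.97
eef_pos: [417.4, -182.0, 201.9]
tool_rot: [-179.9, -0.3, 101.0]
contact_force: [0.4, -0.3, 0.2]
finger_gap: 88.1
t: 34.63
eef_pos: [376.7, 6.4, 198.7]
tool_rot: [-179.8, -0.3, 100.8]
contact_force: [-0.2, 0.3, -0.3]
finger_gap: 88.2
green 263 [ 623.8 -151.6   82.5] 84.9
red 329 [ 554.5 -159.9   81.8] 84.8
yellow 317 [ 486.2 -171.3   82.3] 85.2
blue 317 [ 417.6 -180.3   82.3] 84.9
```

View pics/f1.png

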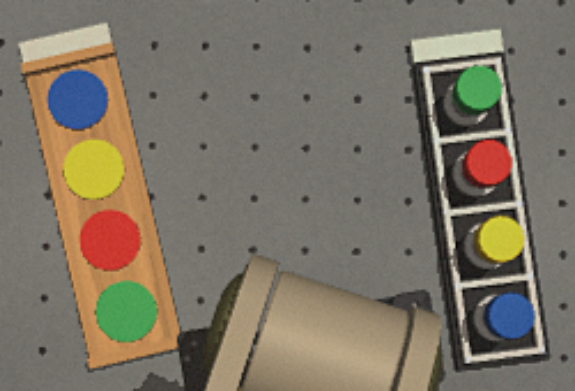

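View pics/f2.png

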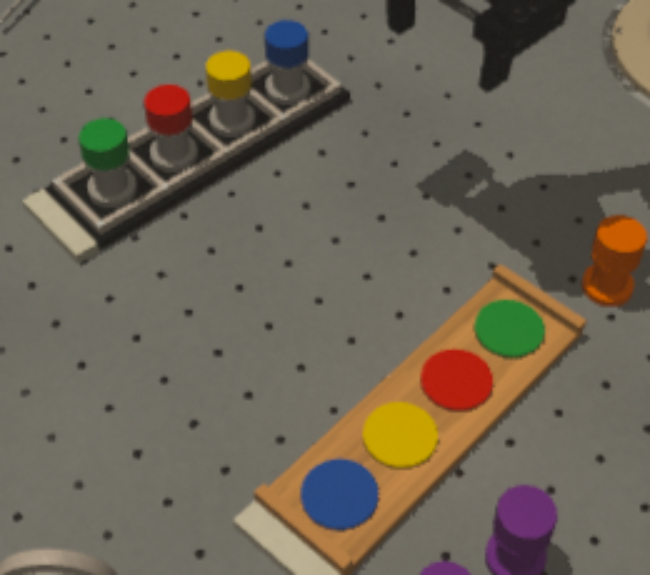

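All four stand upright and centred with their tops at about 84 mm, in reverse order, and the gripper is clear.

```bash
python3 -m pendant '[[[0,0,0],[0,0,0],-1],[[0,0,0],[0,0,0],-1],[[0,0,0],[0,0,0],-1]]'; python3 -c "from rig import *; print(hand_in())"
```

```text
t: 34.98
eef_pos: [378.3, 2.4, 198.1]
tool_rot: [-179.7, -0.2, 100.6]
contact_force: [0.7, 0.5, 0.1]
finger_gap: 88.4
the job is handed in; nothing more can be done
None
```

I moved all four fittings into the assembly rack in reverse order and handed the job in at about 35 s. From the striped end of the assembly rack they stand green, red, yellow, blue. On the delivery rack the order was blue, yellow, red, green.

- **Setting down:** I lowered each fitting until the force reading showed contact, within about 0.5 mm of the expected height, before opening the gripper. Force readings stayed under about 10 N.
- **Last checks:** The top and scene views show all four upright inside their pockets. Cap tops read about 85 mm (84 mm expected, with the cameras good to about 2 mm), and caps lie about 2–3 mm from the pocket centres.
- **Surroundings:** The pads are bare and undisturbed. I left the purple and orange look-alikes alone, and the gripper is clear of everything.
- **Disagreements:** The top and scene cameras differed by about 2 mm in x, so I used the average. No check failed.

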